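# Unlatch the saw's lever and hold it level over its pivot stand

## Robot

A 6-joint arm with a two-finger parallel gripper is mounted at the origin on the work surface. World frame = base frame: x ahead of the robot, y to its left, z up, the work surface at z = 0. Lengths are in m, angles in rad, forces in N, time in s.
With the tool pointing down it reaches from about 0.375 to 0.9 m from the base axis. Payload 3.1 kg.
Tool frame: the origin (TCP) lies at the very end of the fingers, on their centre line; the grasp point (between the pads) lies 19 mm behind it; z points along the fingers, y is the line along which they close (so a half turn about z gives the same grasp; the last joint's range is limited). The gripper opens to 87 mm and grips with 3 to 60 N. Pads are 19 mm wide; open, the fingers measure 117 mm over their backs; the gripper's body (75 mm by 190 mm) begins 51 mm behind the grasp point.
Start: joints at [1.083, 0.527, 1.433, -0, 1.181, -0.178], TCP at [0.191, 0.595, 0.188] pointing down, gripper open.
Joint ranges: [-3.08, 3.08], [-0.75, 2.2], [0.22, 2.44], [-1.43, 4.57], [0, 2.65], [-2.85, 2.85]. Speed limits (rad/s): [2.79, 2.79, 3.14, 3.14, 3.14, 3.14].

## Interface

Orientations are given as a unit quaternion [x, y, z, w].
In Python, from rig import robot gives the robot as it stands. The module is installed in compiled form; this text tells all that it offers.
- The arm moves only by the tool servo_tool, never from a script. Its argument "rows" is one flat list of numbers, 5 for each row, row after row: the closure, from -1 (fully open) to 1 (shut), so that 0 is half open, then the shift along the tool's x, y, z in m, then the turn about the tool's z in degrees. A call has 1 to 5 rows; each row shifts and turns the commanded pose from where the row before left it, along the tool's axes as they then stand; what a row does not reach is not made up. A row lasts 1/12 s, in which the tool goes at most 41.7 mm and 7.16 degrees, less where a joint would pass 70% of its speed; a pose out of reach is approached as far as the arm can. A call with a gripper value outside its range is refused whole. The fingers move at their own pace and stop on an object; "newtons" is the grip in N (left out, the last holds). Time passes only in rows, so rows that do not move let the fingers close. It gives the time, the measured TCP pose, the force, the opening and the grip force at its end, in the units of the state.
- robot.get_obs(): the state, without advancing time (a new reading comes with each control period).
- robot.camera(name): name is "scene" or "top"; returns a dict with "pixels" (384x512x3 uint8, red, green, blue), "intrinsics" (3x3 intrinsics, pixels), "rvec" (rotation vector, rad) and "tvec" (3), from world to camera coordinates, as OpenCV has them. Camera axes: x right, y down, z forward; pixel columns grow to the right and rows downward; lengths in m; the calibration is good to about 2 mm. A picture is of the moment at which its call begins. There is no depth.
- robot.hand_in(): hands the job in; it is judged then, once.
Trained networks look in a picture, given as the dict that the camera call returned (one of the last four; its "shot" number tells which), for a name from the list of things; names that differ only in an ending like _2 or _b are one class to them, and where a whole thing is asked for, a point or a joint stands for the part that bears it (a point fixed in the world has none). Each returns a list of dicts, best first, with "score" (0 to 1); they miss things now and then, are a little off and sometimes report something else, mostly with a low value. They report only what shows in the picture. A call takes as long as a camera call.
- robot.spot_in(picture, query): "at" ([x, y, z] in m, in world coordinates, good to about 4 mm: the middle of the surface that is visible of it).
- robot.outline_of(picture, query): "region" (384x512 bool, what is visible of it).
- robot.place_of(picture, query): "at" ([x, y, z] in m, in world coordinates, good to about 4 mm: a listed point, or the origin of a listed thing).
The state is a dict: "time": time; "q": joint angles; "joint_velocities": joint speeds; "joint_torque": joint torques, N m; "position": TCP position; "tool_rot": TCP orientation; "ft_force": force on the tool from outside, world axes, zero at the start; "moment": the same for the moment, N m; "grip_width": finger opening in m; "grip_force": force on a finger pad.
Only numpy, scipy, OpenCV 4.12 (cv2) and the standard library are available. Lean on these libraries where they do the work, as an engineer would, in place of code of your own. Each camera call takes 0.05 s, during which the arm holds its last target. There are 200 camera calls.

## Task

Turn the latch on the storage rest a full quarter turn, so that its tab is clear of the cast lever. Then grip the lever's bar at its balance point, lift it off the rest and hold it level and still over the pivot stand, ready to be lowered on: the hub's bore right above the stand's post, the bar's far end above the short pillar, a few centimetres clear of the stand. Finish while holding it there, leave the latch open, and do not knock over or shift the other things on the bench.

Things in the scene. Friction and masses are not known exactly. Their poses are not given: they have to be found in the camera images.
- lever: dark cast lever, 480 to 720 g: upright round hub (diameter 56, height 50, bore diameter 22 right through), straight bar (20 wide, 24 tall) and at its far end a round boss (diameter 24). Origin: hub's axis at its underside; x along the bar, hub to tip; z up. The bar's underside is 24, its top 48 above the hub's underside. It starts level on the rest, hub's underside 12 above the bench
- lever_hub (a point): centre of the hub's bore at the hub's underside (the origin of lever)
- lever_balance (a point): balance point of the lever: inside the bar, 72 from the hub's axis towards the tip, half way up the bar (36 above the hub's underside); x along the bar. Grip here across the bar, within 25 mm. There is free space beside and 24 mm under the bar (above the rest's plate).
- lever_tip (a point): centre of the tip boss, 228 from the hub's axis, 36 above the hub's underside
- rest: low aluminium storage rest fixed to the bench, plate 290 x 70 x 12. Origin: on the bench under the stored lever's balance point, x along the stored bar (hub to tip), z up. A peg (diameter 16, 18 high) enters the bore from below and a grey saddle with 10 mm cheeks carries the bar near its tip: lift straight up 30 mm or more before moving sideways
- latch (a joint): angle of the latch: a steel tab with a white blade-shaped knob, on a post beside the bar (93 towards the tip and 34 to the left, +y, of the rest's origin). 0 (it starts at 0 to 0.2): tab across the bar, 3 mm over it, holding it down. Grows counterclockwise seen from above, to a hard stop at 1.6 (tab towards the tip); clear from 1.25. Stays where left; takes about 0.05 N m
- latch_grip (a point): point on the latch's axis, in the knob's blade, 93 above the bench, at the height to grip. The blade is 40 long along this frame's y, 12 thick along x, and stands from 70 to 104 above the bench; the tab under it (its top 69 above the bench) reaches 42 from the axis along this frame's -y
- stand: grey pivot stand fixed to the bench, plate 300 x 90 x 12. Origin: on the bench, under where the balance point of the mounted lever belongs; x from the post towards the pillar, z up. The post is 72 behind the origin, the pillar 128 ahead of it.
- post_top (a point): top of the stand's bare steel post (diameter 16), 90 above the bench; the hub's bore belongs above it
- pillar_top (a point): top of the stand's short pillar (diameter 24), 54 above the bench, 200 from the post; the bar belongs above it, so that the bar points from post to pillar
- puck_a: bystander: black resin specimen puck, diameter 32, height 20, between rest and stand. Origin: centre of its underside
- puck_b: bystander: a second such puck, farther from the robot
- flask: bystander: conical glass flask, diameter 80, height 130, standing on the white hotplate (150 x 150, its plate 61 high) beyond the stands. Origin: centre of its underside
- tongs: bystander: steel crucible tongs lying flat, 240 long, 10 high. Origin: at the rivet, on the bench
- jar: bystander: closed jar, diameter 64, height 75. Origin: centre of its underside
- crucible: bystander: white ceramic cup, diameter 60, height 45. Origin: centre of its underside
- wash_bottle: bystander: white bottle, diameter 60, height 160. Origin: centre of its underside

How it is judged:
On the way, in this order (a step that is already met when the one before it is completed fails the run):
1. the latch is turned clear (past 1.25 rad) while the lever still lies in the rest (value of joint latch above 1.25 rad and distance of lever_balance from where it was at the start of the episode below 0.015 m), for 0.2 s.
2. the lever is lifted off the rest, gripped within 25 mm of its balance point (height (world z) of lever_balance above 0.085 m and contact force between lever and rest below 0.1 N and horizontal distance between the grasp point and lever_balance below 0.025 m and contact force between lever and the fingers above 2 N), for 0.2 s.
At the end, for the whole second after the job is handed in: Held still, gripped within 25 mm of the balance point, level within 5 degrees, bore within 15 mm of the post axis, bar within 0.1 rad of the post-to-pillar line, hub 8 to 80 mm above the post top, touching neither stand nor rest; latch still past 1.2 rad (horizontal distance between lever_hub and post_top below 0.015 m and horizontal distance between lever_tip and pillar_top below 0.045 m and z of lever_hub in the frame of post_top between 0.008 and 0.08 m and angle between the x axis of lever and the x axis of stand, either way round below 0.1 rad and angle between lever's own z axis and vertical below 0.09 rad and contact force between lever and stand below 0.1 N and contact force between lever and rest below 0.1 N and horizontal distance between the grasp point and lever_balance below 0.025 m and contact force between lever and the fingers above 2 N and linear speed of lever below 0.02 m/s and angular speed of lever below 0.1 rad/s and value of joint latch above 1.2 rad); the arm keeps its last pose, push and grip.
It fails at once if a puck is shifted by more than 25 mm or tipped over (distance of any of puck_a, puck_b from where it was at the start of the episode above 0.025 m or angle between any of puck_a, puck_b's own z axis and vertical above 0.5 rad).
It fails at once if the flask or the tongs are shifted by more than 25 mm or tipped over (distance of any of flask, tongs from where it was at the start of the episode above 0.025 m or angle between any of flask, tongs's own z axis and vertical above 0.5 rad).
It fails at once if the jar, crucible or bottle is shifted by more than 25 mm or tipped over (distance of any of jar, crucible, wash_bottle from where it was at the start of the episode above 0.025 m or angle between any of jar, crucible, wash_bottle's own z axis and vertical above 0.5 rad).
It also fails if it takes over 58 s, if anything falls off the work surface, if the arm or the gripper's body presses on something with over 40 N, if the wrist force passes 120 N, or if a joint passes its speed limit or range.

## Working session

There is one attempt and no reset: what is moved stays moved. The work goes in short steps, Python scripts to look and compute and a tool call to move; the robot and the scene stay as the last step left them, time stands still between calls to the robot, and variables do not carry over. Pictures are saved under pics/ and viewed, at most 10 in all, crops included, and the job is handed in when it is done.

Besides the shell and the picture viewer there is one more tool, called after "Emit:" as name(argument=value, ...) on one line, values as JSON. servo_tool: Moves the arm, as the interface text tells. Its arguments: {"type":"object","properties":{"rows":{"type":"array","items":{"type":"number"}},"newtons":{"type":"number"}},"required":["rows"]}

```bash
mkdir -p pics; python3 - <<'E'
from rig import robot
import cv2,numpy as np
o=robot.get_obs();print(o['time'],o['position'],o['tool_rot'],o['grip_width'],o['grip_force'])
ims=[]
for c in ['top','scene']:
    p=robot.camera(c);ims.append(p['pixels'])
    for q in ['lever_hub','lever_balance','lever_tip','latch_grip','rest','stand','post_top','pillar_top','puck_a','flask','tongs','jar','crucible','wash_bottle']:
        print(c,q,[(np.round(d['at'],3).tolist(),round(d['score'],2)) for d in robot.place_of(p,q)[:3]])
cv2.imwrite('pics/a.png',cv2.cvtColor(ims[0],cv2.COLOR_RGB2BGR))
cv2.imwrite('pics/b.png',cv2.cvtColor(ims[1],cv2.COLOR_RGB2BGR))
E
```

```text
0.0 [0.19015094 0.59451381 0.18696935] [ 1.54267693e-01  9.88028483e-01 -1.04156380e-03 -3.33521490e-04] 0.08696465532114644 0.0
top lever_hub [([0.401, 0.202, 0.009], 0.58)]
top lever_balance [([0.474, 0.199, 0.048], 0.75)]
top lever_tip [([0.627, 0.192, 0.048], 0.95), ([0.405, 0.2, 0.011], 0.73)]
top latch_grip [([0.565, 0.226, 0.09], 0.54)]
top rest [([0.471, 0.197, 0.0], 0.67)]
top stand [([0.4, 0.204, 0.01], 0.71), ([0.474, -0.219, -0.004], 0.59), ([0.627, 0.19, 0.046], 0.27)]
top post_top [([0.473, 0.198, -0.002], 0.63)]
top pillar_top [([0.6, -0.252, 0.053], 0.95)]
top puck_a [([0.439, 0.011, -0.003], 0.48), ([0.585, 0.016, -0.001], 0.42)]
top flask [([0.809, 0.037, 0.062], 0.57)]
top tongs [([0.765, -0.25, -0.001], 0.85)]
top jar [([0.745, 0.253, -0.001], 0.53)]
top crucible [([0.488, -0.47, -0.003], 0.49)]
top wash_bottle [([0.456, 0.46, -0.001], 0.61)]
scene lever_hub [([0.398, 0.198, 0.011], 0.82)]
scene lever_balance [([0.469, 0.198, 0.049], 0.65)]
scene lever_tip [([0.627, 0.189, 0.046], 0.65)]
scene latch_grip [([0.567, 0.228, 0.093], 0.78), ([0.584, 0.021, -0.0], 0.5)]
scene rest [([0.474, 0.199, -0.005], 0.66)]
scene stand [([0.47, -0.22, 0.001], 0.94)]
scene post_top [([0.405, -0.202, 0.09], 0.64)]
scene pillar_top [([0.598, -0.249, 0.054], 0.78), ([0.471, 0.198, -0.002], 0.37)]
scene puck_a [([0.583, 0.023, -0.0], 0.53), ([0.443, 0.01, -0.002], 0.48)]
scene flask [([0.811, 0.04, 0.061], 0.88)]
scene tongs [([0.767, -0.25, -0.0], 0.6)]
scene jar [([0.748, 0.252, 0.001], 0.67), ([0.624, 0.19, 0.046], 0.37)]
scene crucible [([0.486, -0.471, 0.001], 0.66)]
scene wash_bottle [([0.446, 0.458, 0.004], 0.64)]
```

View pics/a.png

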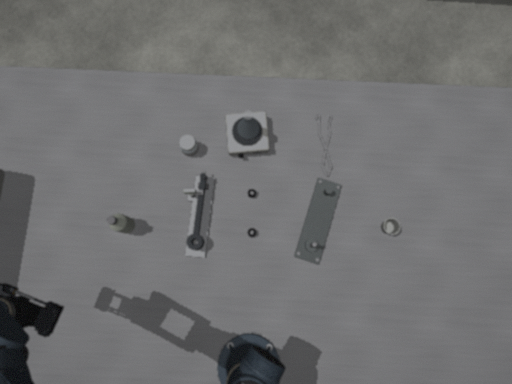

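View pics/b.png

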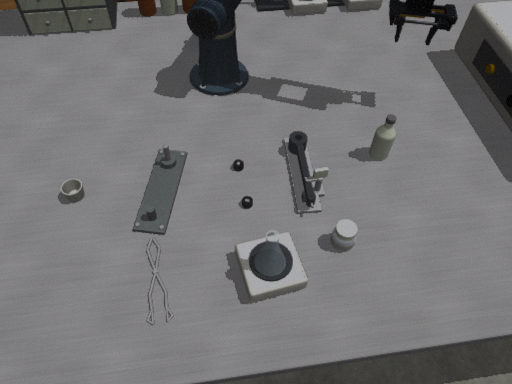

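Top picture: rest and lever at about (198,215), latch at (190,190), stand at (318,220), pucks at (252,193/232). The scene view agrees, and the spotted points match the given sizes. Next I'll measure the latch's starting angle.

```bash
cat > fit.py <<'E'
import cv2,numpy as np,sys
from rig import robot
def fit(p,xy=(0.566,0.2275),rest=-0.042,rng=np.arange(-.2,1.81,.05)):
    r=robot.outline_of(p,'latch')
    if not r: return 'none'
    m=r[0]['region'].astype(np.uint8)
    up=4;M=cv2.resize(m,None,fx=up,fy=up,interpolation=cv2.INTER_NEAREST)
    res=[]
    for a in rng:
        for dx in np.arange(-8,9,2)/1e3:
            for dy in np.arange(-8,9,2)/1e3:
                c,s=np.cos(rest+a),np.sin(rest+a);I=np.zeros_like(M)
                for x0,x1,y0,y1,z0,z1 in [(-.006,.006,-.02,.02,.07,.104),(-.007,.007,-.042,.007,.063,.069)]:
                    P=np.array([[x,y,z] for x in(x0,x1) for y in(y0,y1) for z in(z0,z1)])
                    W=np.c_[xy[0]+dx+c*P[:,0]-s*P[:,1],xy[1]+dy+s*P[:,0]+c*P[:,1],P[:,2]]
                    u=cv2.projectPoints(W,p['rvec'],p['tvec'],p['intrinsics'],None)[0][:,0]
                    cv2.fillConvexPoly(I,cv2.convexHull(((u+.5)*up).astype(np.int32)),1)
                res.append(((I&M).sum()/(I|M).sum(),round(a,2),dx,dy))
    return r[0]['score'],int(m.sum()),sorted(res)[::-1][:4]
E
python3 - <<'E'
from rig import robot
from fit import fit
import cv2,numpy as np
t=[]
for c in ['top','scene']:
    p=robot.camera(c);print(c,fit(p,rng=np.arange(-.2,.61,.05)))
    u=cv2.projectPoints(np.array([[.566,.2275,.09]]),p['rvec'],p['tvec'],p['intrinsics'],None)[0].ravel().astype(int)
    t.append(cv2.resize(p['pixels'][u[1]-20:u[1]+20,u[0]-20:u[0]+20],(400,400),interpolation=2))
cv2.imwrite('pics/c.png',cv2.cvtColor(np.hstack(t),cv2.COLOR_RGB2BGR))
E
```

```text
top (0.53, 97, [(np.float64(0.8064870808136338), np.float64(0.15), np.float64(-0.002), np.float64(-0.002)), (np.float64(0.8061504667764964), np.float64(0.15), np.float64(-0.002), np.float64(0.0)), (np.float64(0.7997817785051827), np.float64(0.15), np.float64(-0.002), np.float64(0.002)), (np.float64(0.7927489177489178), np.float64(0.15), np.float64(-0.002), np.float64(-0.004))])
scene (0.51, 195, [(np.float64(0.8218220908357968), np.float64(0.1), np.float64(0.0), np.float64(0.0)), (np.float64(0.8182792816939158), np.float64(0.05), np.float64(0.002), np.float64(-0.002)), (np.float64(0.8135593220338984), np.float64(-0.0), np.float64(0.002), np.float64(-0.002)), (np.float64(0.8125833111170354), np.float64(0.1), np.float64(0.0), np.float64(-0.002))])
```

View pics/c.png

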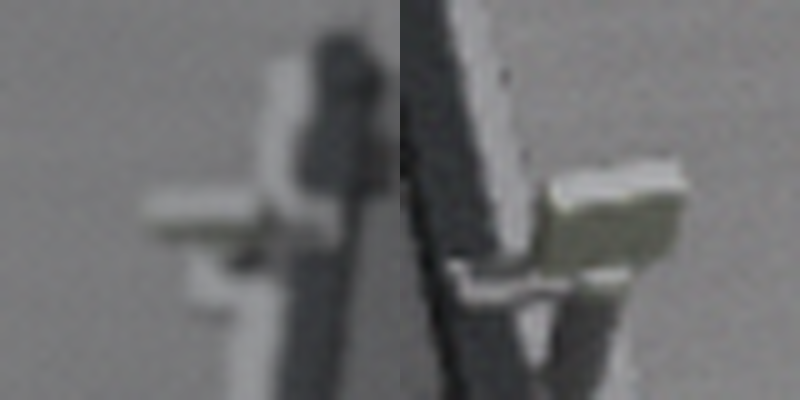

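The latch starts at about 0.12 rad. Its knob is at about (0.565, 0.227), so the tool's y should point along about 4.5° there. First I'll travel above it.

Emit:
servo_tool(rows=[-1,-0.0312,-0.0157,0,0,-1,-0.0312,-0.0157,0,0,-1,-0.0312,-0.0157,0,0,-1,-0.0312,-0.0157,0,0,-1,-0.0312,-0.0157,0,0], newtons=30)

```text
time: 2.12
position: [0.316, 0.4718, 0.1881]
tool_rot: [0.154, 0.988, 0.0, 0.0]
ft_force: [-0.4, 0.2, 0.1]
grip_width: 0.0871
grip_force: 0.0
```

Emit:
servo_tool(rows=[-1,-0.0312,-0.0157,0,0,-1,-0.0312,-0.0157,0,0,-1,-0.0312,-0.0157,0,0,-1,-0.0312,-0.0157,0,0,-1,-0.0312,-0.0157,0,0])

```text
time: 2.53
position: [0.4409, 0.3493, 0.1882]
tool_rot: [0.154, 0.988, 0.0, 0.0]
ft_force: [0.4, 0.6, -1.0]
grip_width: 0.0873
grip_force: 0.0
```

Emit:
servo_tool(rows=[-1,-0.0312,-0.0157,0,0,-1,-0.0312,-0.0157,0,0,-1,-0.0312,-0.0157,0,0,-1,-0.0312,-0.0157,0,0,-1,-0.0312,-0.0157,0,0])

```text
time: 2.95
position: [0.5655, 0.2269, 0.1881]
tool_rot: [0.154, 0.988, 0.0, 0.0]
ft_force: [0.7, 0.6, 0.5]
grip_width: 0.0868
grip_force: 0.0
```

Emit:
servo_tool(rows=[-1,0,0,0,6.8,-1,0,0,0,6.8,-1,0,0,0,6.8,-1,0,0,0,6.8,-1,0,0,0,6.8])

```text
time: 3.37
position: [0.5645, 0.228, 0.1879]
tool_rot: [0.439, 0.898, -0.0, -0.0]
ft_force: [-0.4, 0.2, -0.2]
grip_width: 0.087
grip_force: 0.0
```

Emit:
servo_tool(rows=[-1,0,0,0,6.8,-1,0,0,0,6.8,-1,0,0,0,6.8,-1,0,0,0,6.8,-1,0,0,0,6.8])

```text
time: 3.78
position: [0.5644, 0.2283, 0.1879]
tool_rot: [0.683, 0.731, -0.0, 0.0]
ft_force: [0.1, -0.9, -0.2]
grip_width: 0.0873
grip_force: 0.0
```

```bash
cat > st.py <<'E'
from rig import robot
import numpy as np
from scipy.spatial.transform import Rotation as R
def st(target=None):
    o=robot.get_obs();M=R.from_quat(o['tool_rot']).as_matrix();p=np.array(o['position'])
    print('t',round(o['time'],2),'p',p.round(4),'psi',round(np.degrees(np.arctan2(M[1,1],M[0,1])),2),'tilt z',M[:,2].round(3),'q6',round(o['q'][5],3),'F',np.round(o['ft_force'],1),'w',round(o['grip_width'],4),'gf',round(o['grip_force'],1))
    if target is not None: print('tool shift',(M.T@(np.array(target)-p)).round(4))
E
python3 -c "
from st import *
st([.565,.227,.074])
p=robot.camera('scene')
import cv2;cv2.imwrite('pics/d.png',cv2.cvtColor(cv2.resize(p['pixels'][80:240,220:420],(800,640))[:600],cv2.COLOR_RGB2BGR))
for q in ['latch_grip']: print(robot.place_of(p,q)[:2])"
```

```text
t 3.78 p [0.5644 0.2283 0.1879] psi 3.91 tilt z [-0. -0. -1.] q6 0.133 F [ 0.1 -0.9 -0.2] w 0.0873 gf 0.0
tool shift [-0.0013  0.0005  0.1139]
[{'at': [0.5639, 0.2278, 0.0982], 'score': 0.62}]
```

View pics/d.png

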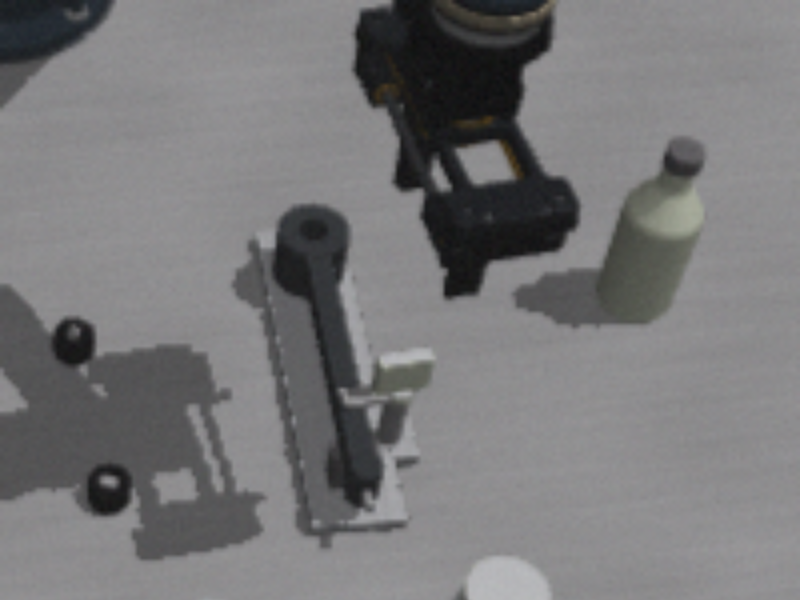

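The gripper hangs above the latch (knob at crop pixel (405,370)), with the bottle and jar clear. I'll descend and close on the knob.

Emit:
servo_tool(rows=[-1,-0.001,0,0.025,0,-1,0,0,0.025,0,-1,0,0,0.025,0,-1,0,0,0.025,0,-1,0,0,0.014,0])

```text
time: 4.3
position: [0.5628, 0.2269, 0.0713]
tool_rot: [0.679, 0.734, -0.002, -0.001]
ft_force: [0.1, 0.1, -0.4]
grip_width: 0.0871
grip_force: 0.0
```

Emit:
servo_tool(rows=[1,0,0,0,0,1,0,0,0,0,1,0,0,0,0,1,0,0,0,0,1,0,0,0,0], newtons=20)

```text
time: 4.72
position: [0.5656, 0.2275, 0.0755]
tool_rot: [0.68, 0.733, 0.001, 0.001]
ft_force: [0.0, -0.6, -0.2]
grip_width: 0.0613
grip_force: 0.0
```

Emit:
servo_tool(rows=[1,0,0,0,0,1,0,0,0,0,1,0,0,0,0,1,0,0,0,0,1,0,0,0,0])

```text
time: 5.13
position: [0.5645, 0.2273, 0.074]
tool_rot: [0.68, 0.733, 0.0, 0.0]
ft_force: [0.4, 0.9, 0.2]
grip_width: 0.0286
grip_force: 0.0
```

Emit:
servo_tool(rows=[1,0,0,0,0,1,0,0,0,0,1,0,0,0,0,1,0,0,0,0,1,0,0,0,0])

```text
time: 5.55
position: [0.5645, 0.2272, 0.0739]
tool_rot: [0.68, 0.733, -0.0, -0.0]
ft_force: [0.1, 0.8, -0.3]
grip_width: 0.0017
grip_force: 0.0
```

Emit:
servo_tool(rows=[1,0,0,0,0,1,0,0,0,-4,1,0,0,0,-5,1,0,0,0,-5,1,0,0,0,-5])

```text
time: 5.97
position: [0.5645, 0.2273, 0.0739]
tool_rot: [0.548, 0.836, 0.0, -0.0]
ft_force: [0.8, 1.3, 0.2]
grip_width: 0.0004
grip_force: 0.0
```

The fingers closed on nothing, so I'll look again.

```bash
python3 -c "
from st import *
import cv2
st()
t=[]
for c in ['scene','top']:
    p=robot.camera(c)
    o=robot.get_obs()
    u=cv2.projectPoints(np.array([o['position'],[.565,.227,.093],[.565,.227,0.]]),p['rvec'],p['tvec'],p['intrinsics'],None)[0][:,0]
    c0=u[1].astype(int);print(c,u.round(1).tolist(),c0, (-p['tvec']@cv2.Rodrigues(np.array(p['rvec']))[0]).round(3))
    for q in ['latch_grip','lever_tip','lever_hub','lever_balance']: print(q,[(d['at'],d['score']) for d in robot.place_of(p,q)[:2]])
    t.append(cv2.resize(p['pixels'][c0[1]-32:c0[1]+32,c0[0]-32:c0[0]+32],(400,400),interpolation=2))
cv2.imwrite('pics/e.png',cv2.cvtColor(np.hstack(t),cv2.COLOR_RGB2BGR))"
```

```text
t 5.97 p [0.5645 0.2273 0.0739] psi 23.5 tilt z [-0.  0. -1.] q6 -0.211 F [0.8 1.3 0.2] w 0.0004 gf 0.0
scene [[319.3, 174.9], [320.3, 170.8], [315.7, 190.7]] [320 170] [ 1.309 -0.103  1.047]
latch_grip [([0.5676, 0.227, 0.0965], 0.45), ([0.4021, -0.2006, 0.0885], 0.38)]
lever_tip []
lever_hub [([0.4015, 0.1989, 0.0111], 0.81)]
lever_balance [([0.4676, 0.1975, 0.0478], 0.94)]
top [[190.1, 192.0], [189.3, 190.8], [193.5, 195.7]] [189 190] [0.329 0.002 1.344]
latch_grip [([0.563, 0.2312, 0.0898], 0.39)]
lever_tip [([0.6269, 0.1868, 0.0467], 0.9), ([0.5815, 0.0172, -0.0014], 0.62)]
lever_hub [([0.3995, 0.2035, 0.011], 0.74)]
lever_balance [([0.4737, 0.1986, 0.0479], 0.87), ([0.7642, -0.2512, -0.0011], 0.32)]
```

View pics/e.png

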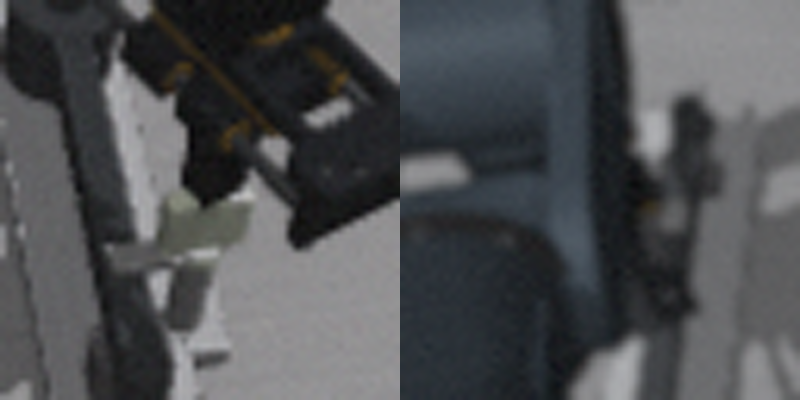

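```bash
python3 -c "
from st import *
import cv2
p=robot.camera('scene')
def pr(P): return cv2.projectPoints(np.array(P,float),p['rvec'],p['tvec'],p['intrinsics'],None)[0][:,0]
d=np.array([.998,.068,0]);T=np.array([.5644,.2283,.188])
for s in (-.0585,-.0435,0,.0435,.0585): print('d',s,((pr([T+s*d])[0]-[220,80])*4).round(0))
d=np.array([.917,.399,0]);n=np.array([-.399,.917,0]);T=np.array([.5645,.2273,.0739])
for z in (0,.019,.03,.07):
  for s in (-.095,-.015,0,.015,.095): print('e',z,s,((pr([T+s*d+[0,0,z]])[0]-[288,138])*6.25).round(0))
for x in(-.006,.006):
  for y in(-.02,.02):
    for z in (.07,.104): print('blade',x,y,z,((pr([[.565+x-.07*y,.227+y+.07*x,z]])[0]-[288,138])*6.25).round(0))
cv2.imwrite('pics/f.png',cv2.cvtColor(cv2.resize(p['pixels'][130:200,275:375],(800,560),interpolation=2),cv2.COLOR_RGB2BGR))
"
```

```text
d -0.0585 [396. 208.]
d -0.0435 [403. 223.]
d 0 [424. 271.]
d 0.0435 [445. 320.]
d 0.0585 [453. 337.]
e 0 -0.095 [72. 97.]
e 0 -0.015 [176. 209.]
e 0 0 [196. 231.]
e 0 0.015 [216. 253.]
e 0 0.095 [329. 376.]
e 0.019 -0.095 [77. 69.]
e 0.019 -0.015 [182. 182.]
e 0.019 0 [202. 204.]
e 0.019 0.015 [223. 227.]
e 0.019 0.095 [337. 350.]
e 0.03 -0.095 [79. 53.]
e 0.03 -0.015 [185. 167.]
e 0.03 0 [205. 189.]
e 0.03 0.015 [226. 211.]
e 0.03 0.095 [342. 335.]
e 0.07 -0.095 [89. -7.]
e 0.07 -0.015 [198. 107.]
e 0.07 0 [219. 130.]
e 0.07 0.015 [240. 152.]
e 0.07 0.095 [360. 277.]
blade -0.006 -0.02 0.07 [148. 234.]
blade -0.006 -0.02 0.104 [158. 186.]
blade -0.006 0.02 0.07 [232. 220.]
blade -0.006 0.02 0.104 [244. 172.]
blade 0.006 -0.02 0.07 [156. 255.]
blade 0.006 -0.02 0.104 [166. 207.]
blade 0.006 0.02 0.07 [240. 240.]
blade 0.006 0.02 0.104 [252. 192.]
```

View pics/f.png

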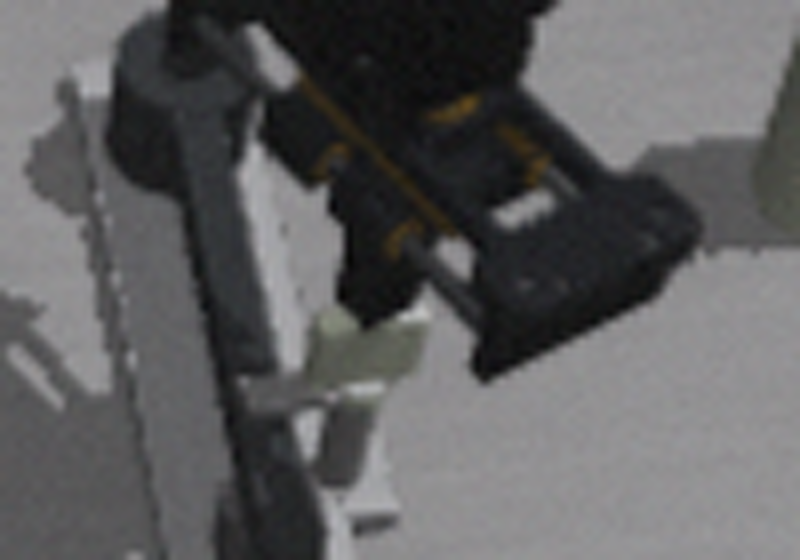

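Expected and seen fingertip differ by about 8–9 px upwards in both views. The real tool is therefore about 35–40 mm higher than it reads, and the fingers closed just above the knob (tip at crop (365,325), on the blade's top edge). I'll back up, reopen and go lower.

Emit:
servo_tool(rows=[-1,0,0,-0.015,0,-1,0,0,0,5,-1,0,0,0,5,-1,0,0,0,5,-1,0,0,0,4.5])

```text
time: 6.93
position: [0.5645, 0.2273, 0.0891]
tool_rot: [0.685, 0.728, 0.0, 0.0]
ft_force: [-0.2, -0.0, -0.6]
grip_width: 0.026
grip_force: 0.0
```

Emit:
servo_tool(rows=[-1,0,0,0,0,-1,0,0,0,0,-1,0,0,0,0,-1,0,0,0,0,-1,0,0,0,0])

```text
time: 7.35
position: [0.5645, 0.2273, 0.0889]
tool_rot: [0.683, 0.73, -0.0, -0.0]
ft_force: [-0.7, 0.2, 0.2]
grip_width: 0.0592
grip_force: 0.0
```

Emit:
servo_tool(rows=[-1,0,0,0,0,-1,0,0,0,0,-1,0,0,0,0,-1,0,0,0,0,-1,0,0,0,0])

```text
time: 7.77
position: [0.5645, 0.2273, 0.089]
tool_rot: [0.684, 0.73, 0.0, 0.0]
ft_force: [0.1, 0.3, 0.2]
grip_width: 0.0852
grip_force: 0.0
```

Emit:
servo_tool(rows=[-1,0,0,0.01,0,-1,0,0,0.01,0,-1,0,0,0.01,0,-1,0,0,0.01,0,-1,0,0,0.007,0])

```text
time: 8.18
position: [0.5634, 0.227, 0.0399]
tool_rot: [0.684, 0.73, -0.001, -0.001]
ft_force: [0.5, 0.0, 0.3]
grip_width: 0.0867
grip_force: 0.0
```

```bash
python3 -c "
from st import *
import cv2
st()
p=robot.camera('scene')
T=np.array(robot.get_obs()['position'])
for z in (0,.038): print(((cv2.projectPoints(np.array([T+[.0435,.003,z],T+[.0585,.004,z]]),p['rvec'],p['tvec'],p['intrinsics'],None)[0][:,0]-[275,130])*8).round(0).tolist())
cv2.imwrite('pics/g.png',cv2.cvtColor(cv2.resize(p['pixels'][130:200,275:375],(800,560),interpolation=2),cv2.COLOR_RGB2BGR))
"
```

```text
t 8.18 p [0.5634 0.227  0.0399] psi 3.75 tilt z [-0.003 -0.001 -1.   ] q6 0.134 F [0.5 0.  0.3] w 0.0867 gf 0.0
[[376.0, 511.0], [389.0, 545.0]]
[[392.0, 446.0], [406.0, 480.0]]
```

View pics/g.png

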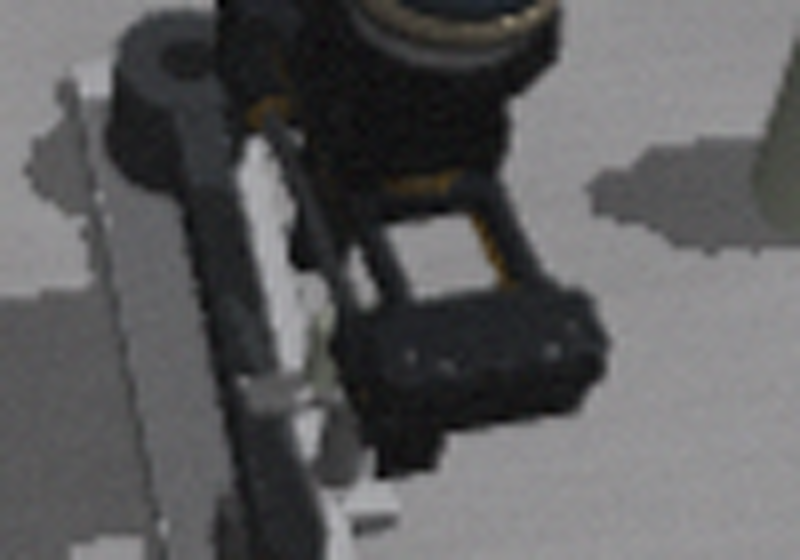

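The front fingertip at crop (410,475) matches the prediction with a 38 mm height bias (406,480). The real tip height is about 0.08, so I'll close now.

Emit:
servo_tool(rows=[1,0,0,0.002,0,1,0,0,0,0,1,0,0,0,0,1,0,0,0,0,1,0,0,0,0])

```text
time: 8.65
position: [0.565, 0.2274, 0.0405]
tool_rot: [0.684, 0.73, 0.0, 0.0]
ft_force: [0.2, 0.4, -0.2]
grip_width: 0.0612
grip_force: 0.0
```

Emit:
servo_tool(rows=[1,0,0,0,0,1,0,0,0,0,1,0,0,0,0,1,0,0,0,0,1,0,0,0,0])

```text
time: 9.07
position: [0.5645, 0.2273, 0.04]
tool_rot: [0.684, 0.73, 0.0, 0.0]
ft_force: [0.5, 0.6, 0.1]
grip_width: 0.0286
grip_force: 0.0
```

Emit:
servo_tool(rows=[1,0,0,0,0,1,0,0,0,0,1,0,0,0,0,1,0,0,0,0])

```text
time: 9.4
position: [0.5655, 0.2274, 0.04]
tool_rot: [0.684, 0.73, 0.001, 0.001]
ft_force: [2.5, 0.3, -0.9]
grip_width: 0.012
grip_force: 20.0
```

Gripped: width is 12 mm. I'll turn it about 80° counterclockwise.

Emit:
servo_tool(rows=[1,0,0,0,-5,1,0,0,0,-5,1,0,0,0,-5,1,0,0,0,-5,1,0,0,0,-5])

```text
time: 9.82
position: [0.5655, 0.2273, 0.04]
tool_rot: [0.508, 0.862, 0.001, 0.001]
ft_force: [1.7, 0.7, -1.0]
grip_width: 0.012
grip_force: 20.0
```

Emit:
servo_tool(rows=[1,0,0,0,-5,1,0,0,0,-5,1,0,0,0,-5,1,0,0,0,-5,1,0,0,0,-5])

```text
time: 10.23
position: [0.5654, 0.2273, 0.04]
tool_rot: [0.309, 0.951, 0.0, 0.001]
ft_force: [2.7, -0.4, -1.0]
grip_width: 0.0118
grip_force: 20.0
```

Emit:
servo_tool(rows=[1,0,0,0,-5,1,0,0,0,-5,1,0,0,0,-5,1,0,0,0,-5,1,0,0,0,-5])

```text
time: 10.65
position: [0.5654, 0.2273, 0.04]
tool_rot: [0.096, 0.995, 0.0, 0.001]
ft_force: [2.0, 0.3, -1.6]
grip_width: 0.0116
grip_force: 20.0
```

Emit:
servo_tool(rows=[1,0,0,0,-4,1,0,0,0,0,1,0,0,0,0,1,0,0,0,0])

```text
time: 10.98
position: [0.5654, 0.2273, 0.04]
tool_rot: [0.064, 0.998, 0.0, 0.001]
ft_force: [3.6, -0.2, -2.0]
grip_width: 0.0118
grip_force: 20.0
```

```bash
python3 -c "
from st import *
st()"
```

```text
t 10.98 p [0.5654 0.2273 0.04  ] psi 82.67 tilt z [ 0.002  0.    -1.   ] q6 -1.244 F [ 3.6 -0.2 -2. ] w 0.0118 gf 20.0
```

The latch is at about 1.48 rad. I'll release it, rise and go over the lever's balance point.

Emit:
servo_tool(rows=[-1,0,0,0,0,-1,0,0,0,0,-1,0,0,0,0,-1,0,0,0,0,-1,0,0,0,0])

```text
time: 11.4
position: [0.564, 0.2273, 0.0399]
tool_rot: [0.063, 0.998, -0.0, -0.0]
ft_force: [0.3, -0.3, -0.5]
grip_width: 0.0373
grip_force: 0.0
```

Emit:
servo_tool(rows=[-1,0,0,0,0,-1,0,0,0,0,-1,0,0,0,0,-1,0,0,0,0,-1,0,0,0,0])

```text
time: 11.82
position: [0.5645, 0.2273, 0.0399]
tool_rot: [0.063, 0.998, 0.0, -0.0]
ft_force: [-0.3, 0.3, -0.4]
grip_width: 0.0706
grip_force: 0.0
```

Emit:
servo_tool(rows=[-1,0,0,-0.02,0,-1,0,0,-0.02,0,-1,0,0,-0.02,0,-1,0,0,0,-4.9,-1,0,0,0,0])

```text
time: 12.23
position: [0.5656, 0.2275, 0.1016]
tool_rot: [0.02, 1.0, 0.0, 0.002]
ft_force: [-0.2, 0.0, 0.2]
grip_width: 0.0866
grip_force: 0.0
```

```bash
python3 -c "
from st import *
from fit import fit
st([.4715,.198,-.006])
p=robot.camera('scene')
for q in ['lever_hub','lever_balance','lever_tip']: print(q,[(np.round(d['at'],4),d['score']) for d in robot.place_of(p,q)[:2]])
print(fit(p,rng=np.arange(.8,1.7,.1)))
"
```

```text
t 12.23 p [0.5656 0.2275 0.1016] psi 87.74 tilt z [ 0.003  0.001 -1.   ] q6 -1.332 F [-0.2  0.   0.2] w 0.0866 gf 0.0
tool shift [ 0.0932 -0.0333  0.1072]
lever_hub [(array([0.3954, 0.2042, 0.013 ]), 0.75), (array([0.3985, 0.1975, 0.0111]), 0.72)]
lever_balance [(array([0.4717, 0.1975, 0.0467]), 0.79)]
lever_tip [(array([0.6265, 0.1908, 0.0488]), 0.83)]
(0.57, 167, [(np.float64(0.8018710324089542), np.float64(1.5), np.float64(0.0), np.float64(0.0)), (np.float64(0.7912669533575918), np.float64(1.5), np.float64(0.002), np.float64(0.0)), (np.float64(0.7903118779031187), np.float64(1.5), np.float64(0.006), np.float64(-0.002)), (np.float64(0.7863501483679525), np.float64(1.5), np.float64(0.004), np.float64(-0.002))])
```

Emit:
servo_tool(rows=[-1,0.031,-0.011,0,0,-1,0.031,-0.011,0,0,-1,0.0305,-0.011,0,0,-1,0,0,0.02,0,-1,0,0,0,0])

```text
time: 12.9
position: [0.4665, 0.1972, 0.0778]
tool_rot: [0.021, 1.0, -0.001, -0.004]
ft_force: [0.6, 0.3, -0.1]
grip_width: 0.087
grip_force: 0.0
```

Emit:
servo_tool(rows=[-1,0,0,0.02,0,-1,0,0,0.02,0,-1,0,0,0.02,0,-1,0,0,0.015,0,-1,0,0,0,0])

```text
time: 13.32
position: [0.4703, 0.1979, 0.0024]
tool_rot: [0.021, 1.0, -0.0, -0.002]
ft_force: [-0.0, -0.6, 0.4]
grip_width: 0.0871
grip_force: 0.0
```

```bash
python3 -c "
from st import *
import cv2
st([.4715,.198,-.006])
p=robot.camera('scene')
T=np.array(robot.get_obs()['position'])
o=np.array([-.035,.04]) 
for z in (0,.038): print(((cv2.projectPoints(np.array([T+[0.0095,s,z] for s in (-.0585,-.0435,.0435,.0585)]),p['rvec'],p['tvec'],p['intrinsics'],None)[0][:,0]-[265,110])*8).round(0).tolist())
cv2.imwrite('pics/h.png',cv2.cvtColor(cv2.resize(p['pixels'][110:180,265:365],(800,560),interpolation=2),cv2.COLOR_RGB2BGR))
"
```

```text
t 13.32 p [0.4703 0.1979 0.0024] psi 87.61 tilt z [-0.004 -0.001 -1.   ] q6 -1.35 F [-0.  -0.6  0.4] w 0.0871 gf 0.0
tool shift [-0.0013  0.0002  0.0084]
[[131.0, 490.0], [170.0, 485.0], [391.0, 461.0], [429.0, 457.0]]
[[139.0, 425.0], [178.0, 421.0], [405.0, 396.0], [443.0, 392.0]]
```

View pics/h.png

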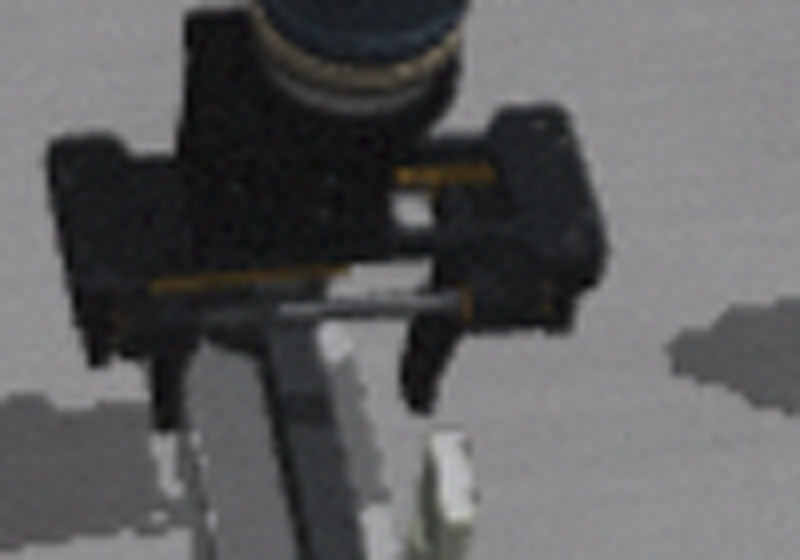

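The fingers straddle the bar: tips at (165,430) and (420,410), bar at (290,390), matching a bias of about 34 mm. The latch knob stands along the bar at (455,480). I'll go 6 mm lower and close.

Emit:
servo_tool(rows=[-1,0,0,0.006,0,1,0,0,0,0,1,0,0,0,0,1,0,0,0,0,1,0,0,0,0], newtons=50)

```text
time: 13.78
position: [0.4713, 0.1982, -0.0004]
tool_rot: [0.02, 1.0, 0.0, 0.001]
ft_force: [1.4, 0.4, -0.7]
grip_width: 0.0683
grip_force: 0.0
```

Emit:
servo_tool(rows=[1,0,0,0,0,1,0,0,0,0,1,0,0,0,0,1,0,0,0,0,1,0,0,0,0])

```text
time: 14.2
position: [0.4707, 0.1981, -0.001]
tool_rot: [0.02, 1.0, -0.0, 0.0]
ft_force: [1.2, -0.7, -0.3]
grip_width: 0.035
grip_force: 0.0
```

Emit:
servo_tool(rows=[1,0,0,0,0,1,0,0,0,0,1,0,0,0,0,1,0,0,0,0,1,0,0,0,0])

```text
time: 14.62
position: [0.4707, 0.1982, -0.0011]
tool_rot: [0.021, 1.0, 0.0, -0.0]
ft_force: [0.9, 0.4, -0.0]
grip_width: 0.0196
grip_force: 49.9
```

Width is 20 mm at 50 N. I'll lift straight up 120 mm.

Emit:
servo_tool(rows=[1,0,0,-0.008,0,1,0,0,-0.012,0,1,0,0,-0.014,0,1,0,0,-0.014,0,1,0,0,-0.014,0])

```text
time: 15.03
position: [0.4697, 0.1978, 0.0613]
tool_rot: [0.02, 1.0, -0.0, -0.001]
ft_force: [0.8, -0.5, -5.1]
grip_width: 0.0197
grip_force: 49.9
```

Emit:
servo_tool(rows=[1,0,0,-0.014,0,1,0,0,-0.014,0,1,0,0,-0.014,0,1,0,0,-0.011,0,1,0,0,-0.005,0])

```text
time: 15.45
position: [0.4706, 0.198, 0.1202]
tool_rot: [0.02, 1.0, -0.0, 0.0]
ft_force: [0.3, -0.5, -5.0]
grip_width: 0.0194
grip_force: 49.9
```

Emit:
servo_tool(rows=[1,0,0,0,0,1,0,0,0,0,1,0,0,0,0])

```text
time: 15.7
position: [0.4697, 0.1979, 0.1181]
tool_rot: [0.02, 1.0, -0.0, -0.001]
ft_force: [-0.1, -0.0, -5.4]
grip_width: 0.0195
grip_force: 49.9
```

```bash
python3 -c "
from st import *
st([.472,-.2195,.119])
for c in ['scene','top']:
  p=robot.camera(c)
  for q in ['lever_hub','lever_balance','lever_tip','post_top','pillar_top','stand']: print(q,[(np.round(d['at'],4),d['score']) for d in robot.place_of(p,q)[:2]])
"
```

```text
t 15.7 p [0.4697 0.1979 0.1181] psi 87.66 tilt z [-0.002 -0.001 -1.   ] q6 -1.351 F [-0.1 -0.  -5.4] w 0.0195 gf 49.9
tool shift [-0.0194 -0.4169 -0.0007]
lever_hub [(array([0.3981, 0.1969, 0.1323]), 0.85), (array([ 0.4749,  0.199 , -0.0027]), 0.65)]
lever_balance [(array([0.4715, 0.1928, 0.167 ]), 0.75), (array([ 0.4725,  0.2003, -0.0029]), 0.46)]
lever_tip [(array([0.6251, 0.1878, 0.1683]), 0.59)]
post_top [(array([ 0.4729,  0.1988, -0.003 ]), 0.71), (array([ 0.404 , -0.2012,  0.0881]), 0.67)]
pillar_top [(array([ 0.5991, -0.2511,  0.0545]), 0.91)]
stand [(array([ 0.4726, -0.2179,  0.0012]), 0.94)]
lever_hub []
lever_balance []
lever_tip [(array([0.628 , 0.1911, 0.1674]), 0.56), (array([ 4.425e-01,  8.600e-03, -2.000e-04]), 0.44)]
post_top [(array([ 0.4049, -0.1996,  0.0874]), 0.88)]
pillar_top [(array([ 0.5985, -0.2515,  0.0558]), 0.81)]
stand [(array([ 0.4757, -0.22  ,  0.0011]), 0.83)]
```

The lever hangs level with the hub at about 0.132. I'll travel to the stand and turn 12° clockwise.

Emit:
servo_tool(rows=[1,-0.001,-0.01,0,0,1,-0.001,-0.02,0,0,1,-0.0015,-0.03,0,0,1,-0.0015,-0.03,0,0,1,-0.0015,-0.03,0,0])

```text
time: 16.82
position: [0.4721, 0.0763, 0.1191]
tool_rot: [0.02, 1.0, -0.0, 0.0]
ft_force: [1.9, -0.8, -4.9]
grip_width: 0.0193
grip_force: 49.9
```

Emit:
servo_tool(rows=[1,-0.0015,-0.03,0,0,1,-0.0015,-0.03,0,0,1,-0.0015,-0.03,0,0,1,-0.0015,-0.03,0,0,1,-0.0015,-0.03,0,0])

```text
time: 17.23
position: [0.4732, -0.0744, 0.1191]
tool_rot: [0.021, 1.0, -0.0, 0.0]
ft_force: [0.4, 0.5, -5.0]
grip_width: 0.0195
grip_force: 49.9
```

Emit:
servo_tool(rows=[1,-0.0015,-0.03,0,0,1,-0.0015,-0.03,0,0,1,-0.0015,-0.03,0,0,1,-0.001,-0.025,0,0,1,-0.001,-0.021,0,0])

```text
time: 17.65
position: [0.4742, -0.2115, 0.1191]
tool_rot: [0.021, 1.0, -0.001, 0.0]
ft_force: [0.2, -0.0, -4.3]
grip_width: 0.0193
grip_force: 49.9
```

Emit:
servo_tool(rows=[1,0,0,0,3,1,0,0,0,3,1,0,0,0,3,1,0,0,0,2.8,1,0,0,0,0])

```text
time: 18.07
position: [0.474, -0.2091, 0.1189]
tool_rot: [0.124, 0.992, -0.0, -0.0]
ft_force: [0.1, 0.0, -5.6]
grip_width: 0.0196
grip_force: 49.9
```

Emit:
servo_tool(rows=[1,0,0,0,0,1,0,0,0,0,1,0,0,0,0,1,0,0,0,0,1,0,0,0,0])

```text
time: 18.48
position: [0.4745, -0.2083, 0.1189]
tool_rot: [0.123, 0.992, -0.0, -0.0]
ft_force: [0.1, 0.0, -5.1]
grip_width: 0.0196
grip_force: 49.9
```

```bash
python3 -c "
from st import *
from fit import fit
import cv2
st([.473,-.2185,.119])
for c in ['scene','top']:
  p=robot.camera(c)
  for q in ['lever_hub','lever_balance','lever_tip','post_top','pillar_top']: print(q,[(np.round(d['at'],4),d['score']) for d in robot.place_of(p,q)[:2]])
  print(fit(p,rng=np.arange(1.1,1.7,.1)))
  if c=='scene': cv2.imwrite('pics/i.png',cv2.cvtColor(cv2.resize(p['pixels'][80:240,100:300],(750,600)),cv2.COLOR_RGB2BGR))
"
```

```text
t 18.48 p [ 0.4745 -0.2083  0.1189] psi 75.88 tilt z [-0. -0. -1.] q6 -1.954 F [ 0.1  0.  -5.1] w 0.0196 gf 49.9
tool shift [-0.001  -0.0102 -0.0001]
lever_hub [(array([ 0.4055, -0.1911,  0.1327]), 0.75), (array([ 0.4727,  0.199 , -0.0014]), 0.41)]
lever_balance [(array([ 0.474 , -0.2095,  0.1706]), 0.81)]
lever_tip [(array([ 0.6247, -0.2471,  0.1683]), 0.71)]
post_top [(array([ 0.4016, -0.1968,  0.087 ]), 0.82)]
pillar_top [(array([ 0.6006, -0.2524,  0.0563]), 0.73), (array([ 4.447e-01,  1.160e-02, -1.000e-04]), 0.69)]
(0.46, 161, [(np.float64(0.8540427021351068), np.float64(1.5), np.float64(0.0), np.float64(0.0)), (np.float64(0.8537868162692848), np.float64(1.5), np.float64(-0.002), np.float64(0.0)), (np.float64(0.8385758727964051), np.float64(1.5), np.float64(0.002), np.float64(0.0)), (np.float64(0.8358105772554442), np.float64(1.5), np.float64(-0.004), np.float64(0.0))])
lever_hub []
lever_balance [(array([ 0.4723,  0.1983, -0.0025]), 0.43)]
lever_tip [(array([ 0.6257, -0.2457,  0.1628]), 0.64), (array([4.544e-01, 4.587e-01, 4.000e-04]), 0.3)]
post_top []
pillar_top [(array([0.5635, 0.2306, 0.0895]), 0.66), (array([ 0.5984, -0.2536,  0.0524]), 0.47)]
(0.57, 93, [(np.float64(0.8129370629370629), np.float64(1.5), np.float64(-0.002), np.float64(-0.002)), (np.float64(0.8120649651972158), np.float64(1.5), np.float64(-0.004), np.float64(-0.002)), (np.float64(0.7994219653179191), np.float64(1.5), np.float64(0.0), np.float64(-0.002)), (np.float64(0.7985117344018318), np.float64(1.5), np.float64(-0.006), np.float64(-0.002))])
```

View pics/i.png

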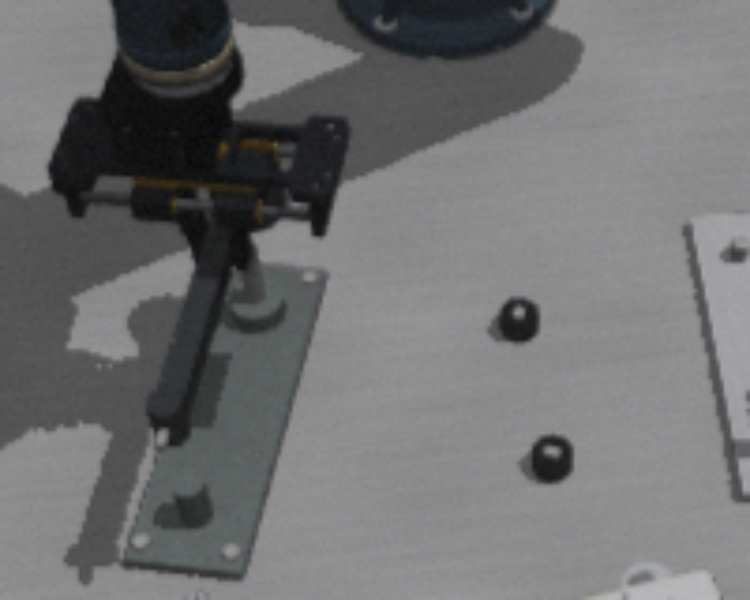

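The view shows the lever over the stand: boss end at (165,415), pillar at (190,505), post at (255,290), latch still open. The hub is about 10 mm short in -y, so I'll correct that.

Emit:
servo_tool(rows=[1,0,-0.003,0,0,1,0,-0.004,0,0,1,0,-0.003,0,0,1,0,0,0,0,1,0,0,0,0])

```text
time: 19.6
position: [0.4721, -0.2185, 0.1189]
tool_rot: [0.124, 0.992, 0.0, 0.0]
ft_force: [0.9, 0.0, -5.2]
grip_width: 0.02
grip_force: 49.9
```

Emit:
servo_tool(rows=[1,0,0,0,0,1,0,0,0,0,1,0,0,0,0,1,0,0,0,0,1,0,0,0,0])

```text
time: 20.02
position: [0.4721, -0.218, 0.1189]
tool_rot: [0.123, 0.992, 0.0, -0.0]
ft_force: [-0.4, -0.0, -4.3]
grip_width: 0.0196
grip_force: 49.9
```

```bash
python3 -c "
from st import *
st()
for c in ['scene','scene','top']:
  p=robot.camera(c)
  for q in ['lever_hub','lever_balance','lever_tip','post_top','pillar_top','stand']: print(q,[(np.round(d['at'],4),d['score']) for d in robot.place_of(p,q)[:1]])
"
```

```text
t 20.02 p [ 0.4721 -0.218   0.1189] psi 75.86 tilt z [-0.  0. -1.] q6 -1.972 F [-0.4 -0.  -4.3] w 0.0196 gf 49.9
lever_hub [(array([ 0.4033, -0.204 ,  0.1312]), 0.73)]
lever_balance [(array([ 0.4706, -0.2204,  0.1669]), 0.59)]
lever_tip [(array([ 0.6231, -0.2578,  0.168 ]), 0.75)]
post_top [(array([ 0.4052, -0.1998,  0.0904]), 0.7)]
pillar_top [(array([ 0.5997, -0.2493,  0.0522]), 0.96)]
stand [(array([ 0.4712, -0.2214,  0.0028]), 0.98)]
lever_hub [(array([ 0.4013, -0.2041,  0.1321]), 0.97)]
lever_balance [(array([ 0.4703, -0.2205,  0.1687]), 0.66)]
lever_tip [(array([ 0.6285, -0.2572,  0.168 ]), 0.61)]
post_top [(array([ 0.4695, -0.2213,  0.001 ]), 0.73)]
pillar_top [(array([ 0.5995, -0.2495,  0.0538]), 0.85)]
stand [(array([ 0.4692, -0.2194,  0.0013]), 0.56)]
lever_hub [(array([0.5647, 0.2316, 0.0906]), 0.31)]
lever_balance []
lever_tip [(array([ 0.6256, -0.2552,  0.1631]), 0.43)]
post_top []
pillar_top [(array([ 0.6009, -0.2525,  0.0512]), 0.6)]
stand [(array([ 0.4761, -0.2229,  0.0005]), 0.93)]
```

The hub is within about 4 mm of the post axis, the bar is level and aligned, and the hub is about 42 mm above the post. I'll hand it in.

```bash
python3 -c "
from rig import robot
print(robot.hand_in())"
```

```text
the job is handed in; nothing more can be done
None
```

I handed the job in at about 20 s with the latch open (about 1.5 rad) and the lever gripped at its balance point, level and still, its bore about 4 mm off the post axis and 42 mm above the post top by camera; the hand-in returned no verdict.

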